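# Make up two sampling kits

## Task

Make up the two sampling kits from the stock on the bench. In the three-bay caddy for liquids stand the steel dipper in the notched bay with its handle out through the notch, the tall round bottle in the middle bay and the square bottle in the plain end bay; in the two-bay caddy for powders stand the wide jar in the wide bay and the handleless steel beaker in the narrow bay. Everything must stand upright on the floor of its bay, and the short round bottle and the glass beaker stay where they are.

Things in the scene. Friction and masses are not known exactly. Their poses are not given: they have to be found in the camera images.
- caddy3: Three-bay caddy: fixed open grey tray 240 mm (y) x 90 (x), walls 40 high, 4 thick, floor 3. Origin: centre of underside; +x away from robot, +y robot's left at yaw 0; yaw within 0.2 rad. Bays 82 mm in x, centred x=0: notched bay 80 long at y=+76, middle bay 70 at y=-3, plain end bay 74 at y=-79. Notch: in the notched bay's front (-x) wall, mid-bay, 32 wide, open above, sill 14 mm over underside.
- caddy2: Two-bay caddy: same make, fixed, no notch, open grey tray 170 mm (y) x 90 (x), walls 40 high, 4 thick, floor 3. Origin: centre of underside; +x away from robot, +y robot's left at yaw 0; yaw within 0.2 rad. Bays 82 mm in x, centred x=0: wide bay 88 long at y=+37, narrow bay 70 long at y=-46.
- dipper: Loose open steel cup, 50 mm diameter, 62 high, wall 2, with a flat strap handle 14 wide, 26 to 29 mm above the underside, straight out along its own -x to 65 mm from the cup's axis (rounded tip, look only, to 72). Origin: centre of the cup's underside. 100 g. Starts upright, handle towards the robot up to 1 rad either way.
- tall_bottle: Tall round bottle, loose: white plastic, body 46 mm in diameter and straight to 88 mm height, then a shoulder, black screw cap 34 mm in diameter from 100 to 120 mm height. Origin: centre of the underside, z up. About 70 g.
- square_bottle: Square bottle, loose: white plastic, body 50 by 50 mm (sides along its x and y, rounded corners) and straight to 82 mm height, black screw cap 36 mm in diameter from 88 to 106 mm height. Origin: centre of the underside, z up; at the start it stands at a yaw within 0.6 rad. About 80 g.
- jar: Wide jar, loose: squat white plastic jar 62 mm in diameter with a black lid as wide as itself: 65 mm in diameter, from 50 to 72 mm height. Origin: centre of the underside, z up. About 90 g.
- steel_beaker: Steel beaker, loose: open stainless cup without handle, 50 mm in diameter, 68 mm high, wall 2 mm. Origin: centre of the underside, z up. About 90 g.
- short_bottle: Short round bottle, loose, not wanted in these kits: white plastic, body 58 mm in diameter and straight to 52 mm height, black cap 34 mm in diameter, 84 mm high over all. Origin: centre of the underside. Stands among the stock and stays there.
- glass_beaker: Clear glass beaker, loose, empty, not part of the job: 66 mm in diameter, 88 mm high. Origin: centre of the underside. Stands between the two caddies and stays there.

How it is judged (in metres and radians):
At the end, for the whole second after the job is handed in: Each of the five stands in its named bay: origin within 19 mm of the bay centre in caddy x and y and 5 mm of the floor height, within 0.1 rad of upright, at rest; the dipper's x within 0.5 rad of the caddy's. Short bottle and glass beaker upright, within 30 mm of their start (x of dipper in the frame of caddy3 between -0.019 and 0.019 m and y of dipper in the frame of caddy3 between 0.057 and 0.095 m and z of dipper in the frame of caddy3 between -0.002 and 0.008 m and angle between each of dipper, tall_bottle, square_bottle, jar, steel_beaker's own z axis and vertical below 0.1 rad and linear speed of each of dipper, tall_bottle, square_bottle, jar, steel_beaker, short_bottle, glass_beaker below 0.02 m/s and angular speed of each of dipper, tall_bottle, square_bottle, jar, steel_beaker below 0.2 rad/s and angle between the x axis of dipper and the x axis of caddy3, either way round below 0.5 rad and x of tall_bottle in the frame of caddy3 between -0.019 and 0.019 m and y of tall_bottle in the frame of caddy3 between -0.022 and 0.016 m and z of tall_bottle in the frame of caddy3 between -0.002 and 0.008 m and x of square_bottle in the frame of caddy3 between -0.019 and 0.019 m and y of square_bottle in the frame of caddy3 between -0.098 and -0.06 m and z of square_bottle in the frame of caddy3 between -0.002 and 0.008 m and x of jar in the frame of caddy2 between -0.019 and 0.019 m and y of jar in the frame of caddy2 between 0.018 and 0.056 m and z of jar in the frame of caddy2 between -0.002 and 0.008 m and x of steel_beaker in the frame of caddy2 between -0.019 and 0.019 m and y of steel_beaker in the frame of caddy2 between -0.065 and -0.027 m and z of steel_beaker in the frame of caddy2 between -0.002 and 0.008 m and distance of each of short_bottle, glass_beaker from where it was at the start of the episode below 0.03 m and angle between each of short_bottle, glass_beaker's own z axis and vertical below 0.15 rad); the robot touches nothing.
It also fails if it takes over 120 s, if anything falls off the work surface, if the arm or the gripper's body presses on something with over 40 N, if the wrist force passes 120 N, or if a joint passes its speed limit or range.

## Robot

A 6-joint arm with a two-finger parallel gripper is mounted at the origin on the work surface. World frame = base frame: x ahead of the robot, y to its left, z up, the work surface at z = 0. Lengths are in mm, angles in rad, forces in N, time in s.
With the tool pointing down it reaches from about 400 to 925 mm from the base axis. Payload 12.5 kg.
Tool frame: the origin (TCP) lies on the front face of the gripper's body, between the roots of the fingers; the fingertips stand 78 mm ahead of it and the grasp point (between the pads) lies 59 mm ahead of it (env.nose_length is the distance from the TCP to the fingertips, in mm); z points along the fingers, y is the line along which they close (so a half turn about z gives the same grasp; the last joint's range is limited). The gripper opens to 95 mm and grips with 3 to 60 N. Pads are 20 mm wide; open, the fingers measure 119 mm over their backs; the gripper's body (75 mm by 180 mm) begins 59 mm behind the grasp point.
Start: joints at [-1.222, 0.491, 1.559, -0, 1.092, -0.106], TCP at [274.574, -561.469, 292.261] pointing down, gripper open.
Joint ranges: [-3.1, 3.1], [-0.84, 2.19], [0.05, 2.79], [-1.13, 4.28], [0.06, 2.93], [-2.69, 2.69]. Speed limits (rad/s): [2.22, 2.22, 2.79, 3.14, 3.14, 3.14].

## Interface

Orientations are given as [roll, pitch, yaw] about the fixed x, y, z axes, in that order (R = Rz(yaw) Ry(pitch) Rx(roll)).
In Python, from cell import env gives the robot as it stands.
- The arm moves only by the tool jog_arm, never from a script. Its argument "motion" is a list of rows, each a list of 7 numbers: the turn, a rotation vector about the tool's x, y, z in degrees, then the shift along the tool's x, y, z in mm, then the finger opening in mm, from 0 to 95.1. In form: [[wx, wy, wz, x, y, z, hand], ...]. A call has 1 to 10 rows; each row shifts and turns the commanded pose from where the row before left it, along the tool's axes as they then stand; what a row does not reach is not made up. A row lasts 1/8 s, in which the tool goes at most 62.5 mm and 10.7 degrees, less where a joint would pass 70% of its speed; a pose out of reach is approached as far as the arm can. A call is refused whole if a number of a shift passes 62.5 or a number of a turn 10.7, either way. A call with a gripper value outside its range is refused whole. The fingers move at their own pace and stop on an object; the grip force is fixed at half the most. Time passes only in rows, so rows that do not move let the fingers close. It gives the time, the measured TCP pose, the force, the opening and the grip force at its end, in the units of the state.
- env.state(): the state, without advancing time (a new reading comes with each control period).
- env.read_camera(name): name is "scene" or "side" or "wrist"; returns a dict with "color" (480x640x3 uint8, red, green, blue), "z_map" (480x640 float32, mm along the optical axis (not along the pixel's ray), 0 where there is no reading), "camera_matrix" (3x3 intrinsics, pixels), "world_to_cam" (4x4, takes a point from world to camera coordinates). Camera axes: x right, y up, looking along -z (the intrinsics and any distortion apply to the point x, -y, -z); pixel columns grow to the right and rows downward; lengths in mm; the calibration is good to about 2 mm. A picture is of the moment at which its call begins.
- env.job_done(): hands the job in; it is judged then, once.
Trained networks look in the newest picture that a camera, given by its name, has taken for a name from the list of things; names that differ only in an ending like _2 or _b are one class to them, and where a whole thing is asked for, a point or a joint stands for the part that bears it (a point fixed in the world has none). Each returns a list of dicts, best first, with "score" (0 to 1); they miss things now and then, are a little off and sometimes report something else, mostly with a low value. They report only what shows in the picture. A call takes as long as a camera call.
- env.recognise(camera, thing): "location" ([column, row] in pixels, amid what is visible of it).
The state is a dict: "t": time; "joints": joint angles; "qvel": joint speeds; "tau": joint torques, N m; "eef_pos": TCP position; "tcp_rot": TCP orientation; "ft_force": force on the tool from outside, world axes, zero at the start; "moment": the same for the moment, N m; "opening": opening from 0.0 (shut) to 1.0 (fully open); "grip_force": force on a finger pad.
Only numpy, scipy, OpenCV 4.12 (cv2) and the standard library are available. Lean on these libraries where they do the work, as an engineer would, in place of code of your own. Each camera call takes 0.05 s, during which the arm holds its last target. There are 200 camera calls.

## Working session

There is one attempt and no reset: what is moved stays moved. The work goes in short steps, Python scripts to look and compute and a tool call to move; the robot and the scene stay as the last step left them, time stands still between calls to the robot, and variables do not carry over. Pictures are saved under pics/ and viewed, at most 14 in all, crops included, and the job is handed in when it is done.

Besides the shell and the picture viewer there is one more tool, called after "Emit:" as name(argument=value, ...) on one line, values as JSON. jog_arm: Moves the arm, as the interface text tells. Its arguments: {"type":"object","properties":{"motion":{"type":"array"}},"required":["motion"]}

```bash
ls; mkdir -p pics; cat > h.py <<'E'
import numpy as np, cv2
from cell import env
def shot(n):
    r=env.read_camera(n); return r
def world(r):
    z=r["z_map"].astype(float);K=r["camera_matrix"];h,w=z.shape
    u,v=np.meshgrid(np.arange(w),np.arange(h))
    X=(u-K[0,2])/K[0,0]*z;Y=(v-K[1,2])/K[1,1]*z
    P=np.stack([X,-Y,-z,np.ones_like(z)],-1)
    W=P@np.linalg.inv(r["world_to_cam"]).T
    W=W[...,:3];W[z<=0]=np.nan
    return W
E
python3 - <<'E'
from h import *
for n in("scene","side"):
    r=shot(n);cv2.imwrite(f"pics/{n}0.png",r["color"][...,::-1]);np.savez(f"{n}0.npz",**r)
    print(n,r["camera_matrix"].tolist(),np.linalg.inv(r["world_to_cam"])[:3,3])
    W=world(r)
    for t in["caddy3","caddy2","dipper","tall_bottle","square_bottle","jar","steel_beaker","short_bottle","glass_beaker"]:
        for d in env.recognise(n,t)[:2]:
            c,q=map(int,d["location"]);print(t,round(d["score"],2),c,q,W[q,c].round())
print(env.state())
E
```

```text
pics
scene [[570.845938728963, 0.0, 316.82412250786973], [0.0, 570.845938728963, 227.25974948084638], [0.0, 0.0, 1.0]] [1339.87097253 -366.53636639  813.9146638 ]
caddy3 0.94 425 239 [634. 192.  37.]
caddy3 0.92 235 296 [ 603. -206.    2.]
caddy2 0.94 425 239 [634. 192.  37.]
caddy2 0.92 235 296 [ 603. -206.    2.]
dipper 0.93 371 183 [436. 169.  51.]
tall_bottle 0.84 276 202 [453. -64.  78.]
square_bottle 0.59 328 198 [466.  49.  64.]
jar 0.81 152 232 [ 438. -319.   68.]
steel_beaker 0.94 217 218 [ 435. -187.   60.]
steel_beaker 0.51 233 295 [ 600. -209.    2.]
short_bottle 0.62 413 165 [412. 293.  52.]
glass_beaker 0.88 331 250 [627. -18.  75.]
glass_beaker 0.29 425 240 [632. 194.  31.]
side [[476.4285001298209, 0.0, 314.23706625500853], [0.0, 476.4285001298209, 241.00575467851468], [0.0, 0.0, 1.0]] [509.45514113 569.3058448  652.55779946]
caddy3 0.92 255 349 [623. 206.   0.]
caddy3 0.84 280 169 [ 622. -227.   -0.]
caddy2 0.92 255 349 [623. 206.   0.]
caddy2 0.84 280 169 [ 622. -227.   -0.]
dipper 0.75 396 331 [405. 168.   1.]
tall_bottle 0.84 376 203 [433. -35.  84.]
square_bottle
[... 208 characters left out ...]
ker 0.76 278 230 [597.  35.  86.]
{'t': 1.0, 'joints': array([-1.22161892e+00,  4.90917533e-01,  1.55890186e+00,  4.01403615e-06,
        1.09169238e+00, -1.05602419e-01]), 'qvel': array([-0.00049354, -0.00060706,  0.00014388, -0.00075541, -0.00205185,
       -0.00071817]), 'tau': array([-2.26691125e-03, -6.12481713e+01, -2.58432108e+01,  6.91710482e-02,
        4.47259680e-02, -2.26100802e-06]), 'eef_pos': array([ 274.56438562, -561.47598776,  292.2494032 ]), 'tcp_rot': array([3.14151185e+00, 4.98234078e-06, 4.54777979e-01]), 'ft_force': array([ 0.15108057, -0.22304002,  0.20629568]), 'moment': array([-0.01886497,  0.00571318, -0.00022505]), 'grip_force': 0.0, 'opening': 0.9950692930066583}
```

View pics/scene0.png

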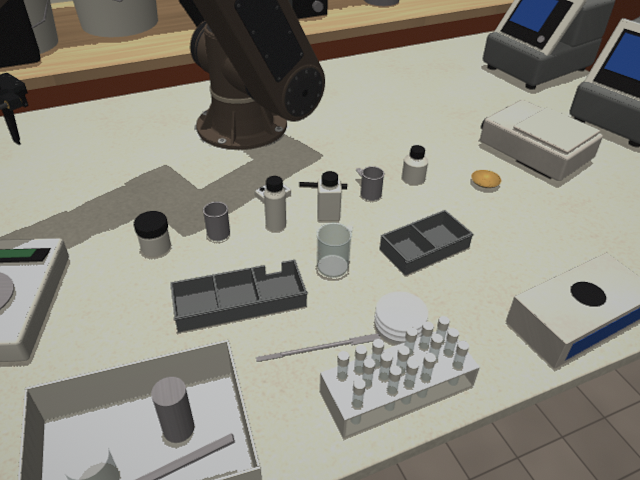

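View pics/side0.png

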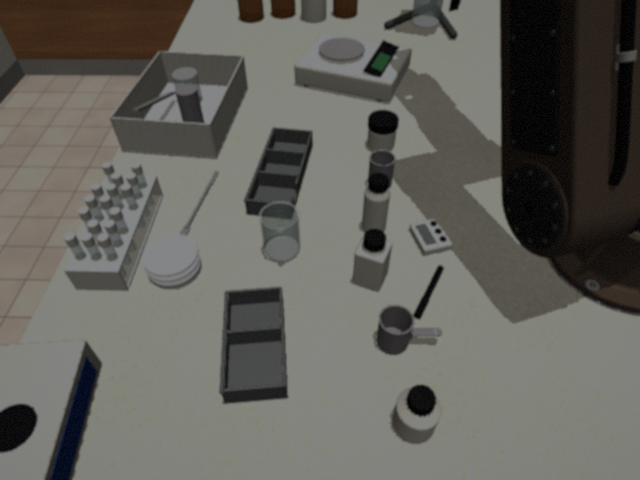

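The scene view shows caddy3 around (238,296) with its notch at (273,268), and caddy2 at (425,240). The stock row, left to right, is jar (152,232), steel beaker (217,220), tall bottle (275,203), square bottle (329,198), dipper (371,183, handle to upper left) and short bottle (415,165). The glass beaker is at (333,250). The side view agrees, with the dipper handle running from (410,332) to (440,332). Next I'll fit positions.

```bash
cat > fit.py <<'E'
from h import *
from scipy.optimize import least_squares,minimize
C={n:world(dict(np.load(f"{n}0.npz"))) for n in("scene","side")}
def pts(c,rad,z0,z1,n=None):
    P=np.concatenate([C[k].reshape(-1,3) for k in([n] if n else C)])
    P=P[~np.isnan(P[:,0])]
    return P[(np.hypot(*(P[:,:2]-c).T)<rad)&(P[:,2]>z0)&(P[:,2]<z1)]
def circ(c,r,z0,z1,n=None,rad=None):
    for _ in range(3):
        p=pts(c,rad or r+14,z0,z1,n)
        if len(p)<10:return None
        s=least_squares(lambda q:np.hypot(p[:,0]-q[0],p[:,1]-q[1])-r,c,loss="soft_l1",f_scale=1.5);c=s.x
    return c.round(1),len(p),np.median(abs(s.fun)).round(2)
if __name__=="__main__":
    for t,c,r,z0,z1 in[("jar",(415,-303),32.5,52,69),("jarbody",(415,-303),31,8,46),("steel",(415,-200),25,15,66),("tall",(435,-50),23,15,86),
      ("dipper",(415,168),25,34,60),("short",(398,310),29,10,50),("glass",(615,-5),33,10,86)]:
        print(t,*[circ(np.array(c,float),r,z0,z1,n) for n in("scene","side",None)])
    for n in("scene","side",None):
        p=pts((445,70),50,15,80,n);print("square",n,len(p),cv2.minAreaRect(p[:,:2].astype(np.float32)))
        def cost(q):
            c,s=np.cos(q[2]),np.sin(q[2]);d=p[:,:2]-q[:2]
            a=np.abs(np.c_[d[:,0]*c+d[:,1]*s,-d[:,0]*s+d[:,1]*c])-25
            sd=np.maximum(a[:,0],a[:,1]); return sd
        best=min((least_squares(cost,[445,70,y],loss="soft_l1",f_scale=1.5) for y in(-.6,-.3,0,.3,.6)),key=lambda s:s.cost)
        print(best.x.round(2),np.median(abs(best.fun)).round(2))
    d=circ(np.array((415,168.)),25,34,60)[0]
    for n in("scene","side"):
        p=pts(d,75,20,34,n);q=p[np.hypot(*(p[:,:2]-d).T)>33];v=q[:,:2].mean(0)-d if len(q) else None
        if v is not None: print("handle",n,len(q),q.mean(0).round(1),"dip yaw",np.arctan2(-v[1],-v[0]).round(3))
    # caddies: rim points
    from scipy.ndimage import distance_transform_edt as edt
    def rects(L,segs):  # wall centre lines
        w=[(-43,-L/2+2,-43,L/2-2),(43,-L/2+2,43,L/2-2)]+[(-43,y,43,y) for y in segs];return w
    for t,c,L,segs in[("caddy3",(615,-212),240,(-118,-40,34,118)),("caddy2",(610,195),170,(-83,-9,83))]:
        for n in("scene","side",None):
            p=pts(c,L/2+45,34,44,n)[:,:2];S=np.array(rects(L,segs))
            def f(q):
                co,s=np.cos(q[2]),np.sin(q[2]);d=p-q[:2];e=np.c_[d[:,0]*co+d[:,1]*s,-d[:,0]*s+d[:,1]*co]
                a,b=S[:,:2],S[:,2:];ab=b-a
                u=np.clip(((e[:,None]-a)*ab).sum(-1)/(ab**2).sum(-1),0,1)
                return np.hypot(*np.moveaxis(e[:,None]-a-u[...,None]*ab,-1,0)).min(1)
            best=min((least_squares(f,[c[0]+dx,c[1]+dy,y],loss="soft_l1",f_scale=2) for y in(-.15,0,.15) for dx in(-10,10) for dy in(-12,12)),key=lambda s:s.cost)
            print(t,n,len(p),best.x.round(3),np.median(best.fun).round(2))
E
python3 fit.py
```

```text
jar (array([ 403.5, -317. ]), 268, np.float64(1.07)) (array([ 402.6, -315.6]), 231, np.float64(1.06)) (array([ 403.2, -316.1]), 499, np.float64(1.23))
jarbody (array([ 403.3, -317.2]), 440, np.float64(0.75)) (array([ 402.5, -315.9]), 401, np.float64(0.73)) (array([ 403.1, -316.4]), 841, np.float64(0.88))
steel (array([ 414. , -185.4]), 680, np.float64(1.31)) (array([ 412.5, -182.3]), 535, np.float64(1.22)) (array([ 413.6, -183.6]), 1215, np.float64(1.55))
tall (array([430.7, -60.3]), 548, np.float64(0.9)) (array([430. , -59.1]), 706, np.float64(0.53)) (array([430.4, -59.5]), 1254, np.float64(0.77))
dipper (array([414.7, 183.1]), 362, np.float64(1.43)) (array([413. , 186.2]), 622, np.float64(1.22)) (array([414.1, 185.3]), 984, np.float64(1.39))
short (array([393.9, 310.8]), 341, np.float64(1.26)) (array([392.9, 311.7]), 550, np.float64(0.25)) (array([393.4, 311.4]), 891, np.float64(0.49))
glass (array([600. ,  -0.6]), 1424, np.float64(1.28)) (array([597.9,   2.3]), 1775, np.float64(1.29)) (array([599.4,   1.5]), 3199, np.float64(1.44))
square scene 616 ((447.3709716796875, 59.28878021
[... 172 characters left out ...]
016, 50.832115173339844), 68.62619018554688)
[ 4.4168e+02  6.2440e+01 -3.9000e-01] 0.6
square None 1631 ((445.68096923828125, 61.89426040649414), (53.59298324584961, 59.415348052978516), 68.62619018554688)
[442.35  62.15   1.18] 0.91
handle scene 35 [355.6 180.6  27.5] dip yaw 0.08
handle side 235 [361.7 185.   27.8] dip yaw 0.006
caddy3 scene 1202 [ 6.18478e+02 -2.02549e+02 -1.33000e-01] 1.28
caddy3 side 819 [ 6.15137e+02 -1.98773e+02 -1.30000e-01] 1.3
caddy3 None 2021 [ 6.17679e+02 -2.00762e+02 -1.29000e-01] 1.93
caddy2 scene 720 [6.25088e+02 2.00667e+02 1.21000e-01] 1.27
caddy2 side 1402 [6.21623e+02 2.04318e+02 1.20000e-01] 1.16
caddy2 None 2122 [6.22749e+02 2.03444e+02 1.23000e-01] 1.72
```

```bash
cat > plan.py <<'E'
# args: targets x,y,z,psi_deg[,maxstep]; prints rows per leg in tool axes (rounded, errors not accumulating)
import sys;from h import *
s=env.state();p=np.array(s["eef_pos"]);a=np.degrees(s["tcp_rot"][2])
print("at",p.round(1),round(a,2),"op",round(s["opening"]*95.1,1),"grip",round(s["grip_force"],1),"t",round(s["t"],2),"tilt",np.array(s["tcp_rot"])[:2].round(3))
for arg in sys.argv[1:]:
    v=[float(x) for x in arg.split(",")];m=v[4] if len(v)>4 else 50
    d=round((a-v[3]+180)%360-180,1)
    if abs(d)>.3:
        n=int(np.ceil(abs(d)/10.2));w=round(d/n,1);print(f"  {n} x turn z {w}");a-=w*n
    r=np.radians(a);R=np.array([[np.cos(r),np.sin(r),0],[np.sin(r),-np.cos(r),0],[0,0,-1]])
    t=R.T@(np.array(v[:3])-p);n=max(1,int(np.ceil(abs(t).max()/m)));st=(t/n).round(1);p=p+R@(st*n)
    print(f"  {n} x shift {st.tolist()} ->",p.round(1))
E
python3 plan.py 403,-316,285,96.9,55 403,-316,121,96.9 403,-316,280,96.9
```

```text
at [ 274.6 -561.5  292.2] 26.06 op 94.6 grip 0.0 t 1.0 tilt [3.142 0.   ]
  7 x turn z -10.1
  5 x shift [45.7, 31.3, 1.4] -> [ 403.1 -316.1  285.2]
  4 x shift [0.0, -0.0, 41.1] -> [ 403.1 -316.1  120.8]
  4 x shift [0.0, -0.0, -39.8] -> [ 403.1 -316.1  280. ]
```

Emit:
jog_arm(motion=[[0, 0, -10.1, 0, 0, 0, 92], [0, 0, -10.1, 0, 0, 0, 92], [0, 0, -10.1, 0, 0, 0, 92], [0, 0, -10.1, 0, 0, 0, 92], [0, 0, -10.1, 0, 0, 0, 92], [0, 0, -10.1, 0, 0, 0, 92], [0, 0, -10.1, 0, 0, 0, 92]])

```text
t: 1.88
eef_pos: [274.6, -561.5, 292.3]
tcp_rot: [3.142, 0.0, 1.695]
ft_force: [0.3, 0.1, 0.1]
opening: 0.967
grip_force: 0.0
```

Emit:
jog_arm(motion=[[0, 0, 0, 45.7, 31.3, 1.4, 92], [0, 0, 0, 45.7, 31.3, 1.4, 92], [0, 0, 0, 45.7, 31.3, 1.4, 92], [0, 0, 0, 45.7, 31.3, 1.4, 92], [0, 0, 0, 45.7, 31.3, 1.4, 92], [0, 0, 0, 0, 0, 0, 92]])

```text
t: 2.62
eef_pos: [404.3, -313.4, 285.5]
tcp_rot: [3.141, -0.0, 1.693]
ft_force: [0.2, 0.1, -0.3]
opening: 0.966
grip_force: 0.0
```

```bash
python3 plan.py 403,-316,121,96.9 403,-316,280,96.9 618.5,239.5,280,96.9 618.5,239.5,125,96.9,40
```

```text
at [ 404.3 -313.4  285.5] 96.98 op 91.8 grip 0.0 t 2.62 tilt [ 3.141 -0.   ]
  4 x shift [-0.6, -0.4, 41.1] -> [ 403.  -316.   121.1]
  4 x shift [-0.0, 0.0, -39.7] -> [ 403.  -316.   279.9]
  11 x shift [47.7, 25.6, -0.0] -> [618.7 239.1 279.9]
  4 x shift [0.1, -0.0, 38.7] -> [618.6 239.5 125.1]
```

Emit:
jog_arm(motion=[[0, 0, 0, 0, 0, 40, 92], [0, 0, 0, 0, 0, 40, 92], [0, 0, 0, 0, 0, 40, 92], [0, 0, 0, 0, 0, 24, 92], [0, 0, 0, 0, 0, 20, 92], [0, 0, 0, 0, 0, 0, 92], [0, 0, 0, 0, 0, 0, 40], [0, 0, 0, 0, 0, 0, 40], [0, 0, 0, 0, 0, 0, 40], [0, 0, 0, 0, 0, 0, 40]])

```text
t: 3.88
eef_pos: [403.3, -316.3, 121.8]
tcp_rot: [3.141, 0.001, 1.689]
ft_force: [-0.4, 0.2, 5.4]
opening: 0.679
grip_force: 30.0
```

Emit:
jog_arm(motion=[[0, 0, 0, 0, 0, -20, 40], [0, 0, 0, 0, 0, -40, 40], [0, 0, 0, 0, 0, -40, 40], [0, 0, 0, 0, 0, -40, 40], [0, 0, 0, 20, 11, -20, 40], [0, 0, 0, 45, 24, 0, 40], [0, 0, 0, 45, 24, 0, 40], [0, 0, 0, 45, 24, 0, 40], [0, 0, 0, 45, 24, 0, 40], [0, 0, 0, 45, 24, 0, 40]])

```text
t: 5.12
eef_pos: [504.6, -55.7, 281.3]
tcp_rot: [3.141, 0.0, 1.689]
ft_force: [1.6, 0.1, -0.4]
opening: 0.679
grip_force: 30.0
```

Emit:
jog_arm(motion=[[0, 0, 0, 45, 24, 0, 40], [0, 0, 0, 45, 24, 0, 40], [0, 0, 0, 45, 24, 0, 40], [0, 0, 0, 45, 24, 0, 40], [0, 0, 0, 45, 24, 0, 40], [0, 0, 0, 30, 16, 0, 40], [0, 0, 0, 10, 6, 0, 40], [0, 0, 0, 0, 0, 0, 40], [0, 0, 0, 0, 0, 0, 40], [0, 0, 0, 0, 0, 0, 40]])

```text
t: 6.38
eef_pos: [614.1, 221.4, 281.5]
tcp_rot: [3.141, 0.0, 1.688]
ft_force: [-0.7, 1.0, 0.5]
opening: 0.679
grip_force: 30.0
```

```bash
python3 plan.py 618.5,239.5,125,96.9,40; python3 - <<'E'
from h import *
r=shot("side");cv2.imwrite("pics/side1.png",r["color"][...,::-1])
E
```

```text
at [614.1 221.4 281.5] 96.69 op 64.6 grip 30.0 t 6.38 tilt [3.141 0.   ]
  4 x shift [4.4, 1.6, 39.1] -> [618.4 239.6 125.1]
```

View pics/side1.png

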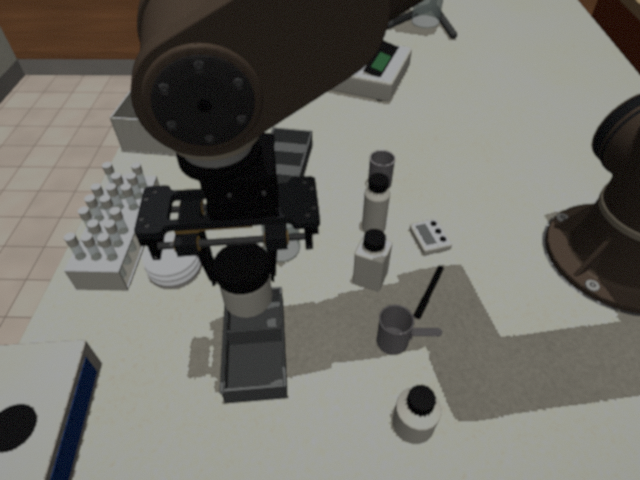

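The jar hangs upright in the gripper at (245,275), above caddy2.

Emit:
jog_arm(motion=[[0, 0, 0, 17.5, 6.6, 40, 40], [0, 0, 0, 0, 0, 40, 40], [0, 0, 0, 0, 0, 40, 40], [0, 0, 0, 0, 0, 20, 40], [0, 0, 0, 0, 0, 10, 40], [0, 0, 0, 0, 0, 0, 40], [0, 0, 0, 0, 0, 0, 40]])

```text
t: 7.3
eef_pos: [619.2, 240.7, 132.5]
tcp_rot: [3.14, -0.0, 1.689]
ft_force: [-0.2, 0.7, -0.2]
opening: 0.68
grip_force: 30.0
```

```bash
python3 plan.py 618.5,239.5,125.3,96.9,40
```

```text
at [619.2 240.7 132.5] 96.75 op 64.6 grip 30.0 t 7.3 tilt [ 3.14 -0.  ]
  1 x shift [-1.1, -0.8, 7.2] -> [618.5 239.5 125.3]
```

Emit:
jog_arm(motion=[[0, 0, 0, -1, -0.8, 6, 40], [0, 0, 0, 0, 0, 1, 40], [0, 0, 0, 0, 0, 0, 40], [0, 0, 0, 0, 0, 0, 84], [0, 0, 0, 0, 0, 0, 84], [0, 0, 0, 0, 0, 0, 84], [0, 0, 0, 0, 0, -20, 84], [0, 0, 0, 0, 0, -45, 84], [0, 0, 0, 0, 0, -50, 84], [0, 0, 0, 0, 0, -40, 84]])

```text
t: 8.55
eef_pos: [618.0, 239.6, 282.9]
tcp_rot: [3.139, -0.0, 1.689]
ft_force: [0.1, 0.1, -0.4]
opening: 0.88
grip_force: 0.0
```

```bash
python3 plan.py 413.3,-184,270,96.9,55 413.3,-184,116,96.9 628.6,157.1,270,96.9
```

```text
at [618.  239.6 282.9] 96.76 op 83.7 grip 0.0 t 8.55 tilt [ 3.139 -0.   ]
  8 x shift [-49.6, -31.6, 1.6] -> [ 413.6 -184.2  270.1]
  4 x shift [0.1, -0.1, 38.5] -> [ 413.2 -183.9  116.1]
  7 x shift [44.8, 36.3, -22.0] -> [628.6 157.4 270.1]
```

Emit:
jog_arm(motion=[[0, 0, 0, -49.6, -31.6, 1.5, 84], [0, 0, 0, -49.6, -31.6, 1.5, 84], [0, 0, 0, -49.6, -31.6, 1.5, 84], [0, 0, 0, -49.6, -31.6, 1.5, 84], [0, 0, 0, -49.6, -31.6, 1.5, 84], [0, 0, 0, -49.6, -31.6, 1.5, 84], [0, 0, 0, -49.6, -31.6, 1.5, 84], [0, 0, 0, -49.6, -31.6, 1.5, 84], [0, 0, 0, 0, 0, 0, 84], [0, 0, 0, 0, 0, 0, 84]])

```text
t: 9.8
eef_pos: [413.7, -184.2, 268.1]
tcp_rot: [3.141, 0.001, 1.688]
ft_force: [-0.5, -0.6, -0.1]
opening: 0.884
grip_force: 0.0
```

```bash
python3 plan.py  413.3,-184,116,96.9 
```

```text
at [ 413.7 -184.2  268.1] 96.71 op 84.0 grip 0.0 t 9.8 tilt [3.141e+00 1.000e-03]
  4 x shift [0.1, -0.1, 38.0] -> [ 413.3 -183.9  116.1]
```

Emit:
jog_arm(motion=[[0, 0, 0, 0, 0, 40, 84], [0, 0, 0, 0, 0, 45, 84], [0, 0, 0, 0, 0, 40, 84], [0, 0, 0, 0, 0, 20, 84], [0, 0, 0, 0, 0, 7, 84], [0, 0, 0, 0, 0, 0, 84], [0, 0, 0, 0, 0, 0, 30], [0, 0, 0, 0, 0, 0, 30], [0, 0, 0, 0, 0, 0, 30], [0, 0, 0, 0, 0, 0, 30]])

```text
t: 11.05
eef_pos: [413.7, -184.4, 115.4]
tcp_rot: [3.141, 0.0, 1.689]
ft_force: [-1.4, -0.2, 1.0]
opening: 0.516
grip_force: 0.6
```

Emit:
jog_arm(motion=[[0, 0, 0, 0, 0, -20, 30], [0, 0, 0, 0, 0, -45, 30], [0, 0, 0, 0, 0, -45, 30], [0, 0, 0, 0, 0, -40, 30], [0, 0, 0, 0, 0, -2, 30], [0, 0, 0, 0, 0, 0, 30]])

```text
t: 11.8
eef_pos: [413.3, -184.1, 266.7]
tcp_rot: [-3.141, -0.0, 1.689]
ft_force: [-0.5, 0.0, -0.8]
opening: 0.512
grip_force: 30.0
```

```bash
python3 plan.py 628.6,157.1,270,96.9,40 628.6,157.1,120,96.9
```

```text
at [ 413.3 -184.1  266.7] 96.76 op 48.7 grip 30.0 t 11.8 tilt [-3.141 -0.   ]
  8 x shift [39.2, 31.7, -0.4] -> [628.3 157.1 269.9]
  3 x shift [-0.0, 0.1, 50.0] -> [628.6 157.2 119.9]
```

Emit:
jog_arm(motion=[[0, 0, 0, 20, 16, 0, 30], [0, 0, 0, 42, 34, 0, 30], [0, 0, 0, 42, 34, 0, 30], [0, 0, 0, 42, 34, 0, 30], [0, 0, 0, 42, 34, 0, 30], [0, 0, 0, 42, 34, 0, 30], [0, 0, 0, 42, 34, 0, 30], [0, 0, 0, 30, 24, 0, 30], [0, 0, 0, 12, 10, 0, 30], [0, 0, 0, 0, 0, 0, 30]])

```text
t: 13.05
eef_pos: [628.7, 157.5, 265.6]
tcp_rot: [-3.139, 0.0, 1.69]
ft_force: [-1.6, -0.0, -1.0]
opening: 0.515
grip_force: 30.0
```

```bash
cat > held.py <<'E'
import sys;from h import *
s=env.state();c=np.array(s["eef_pos"]);rad=float(sys.argv[1])
for n in("scene","side"):
    W=world(shot(n)).reshape(-1,3);W=W[~np.isnan(W[:,0])]
    p=W[(np.hypot(*(W[:,:2]-c[:2]).T)<rad)&(W[:,2]>50)&(W[:,2]<c[2]-75)]
    print(n,len(p),"below tcp: lowest",(c[2]-np.percentile(p[:,2],[0,1,3])).round(1))
E
python3 held.py 35; python3 plan.py 628.6,157.1,120,96.9
```

```text
scene 463 below tcp: lowest [116.3 114.9 113.9]
side 950 below tcp: lowest [116.2 114.3 112.5]
at [628.4 156.4 266.5] 96.72 op 48.6 grip 30.0 t 13.15 tilt [-3.14  0.  ]
  3 x shift [0.2, 0.1, 48.8] -> [628.6 157.  120.1]
```

Emit:
jog_arm(motion=[[0, 0, 0, 0, 0, 40, 30], [0, 0, 0, 0, 0, 45, 30], [0, 0, 0, 0, 0, 40, 30], [0, 0, 0, 0, 0, 12, 30], [0, 0, 0, 0, 0, 5, 30], [0, 0, 0, 0, 0, 3, 30], [0, 0, 0, 0, 0, 0, 30]])

```text
t: 14.02
eef_pos: [629.2, 157.4, 123.3]
tcp_rot: [3.14, 0.0, 1.689]
ft_force: [-0.3, -0.4, -0.1]
opening: 0.511
grip_force: 30.0
```

Emit:
jog_arm(motion=[[0, 0, 0, 0, 0, 2, 30], [0, 0, 0, 0, 0, 2, 30], [0, 0, 0, 0, 0, 0, 30], [0, 0, 0, 0, 0, 0, 72], [0, 0, 0, 0, 0, 0, 72], [0, 0, 0, 0, 0, 0, 72], [0, 0, 0, 0, 0, -20, 72], [0, 0, 0, 0, 0, -45, 72], [0, 0, 0, 0, 0, -50, 72], [0, 0, 0, 0, 0, -30, 72]])

```text
t: 15.28
eef_pos: [629.1, 157.5, 267.4]
tcp_rot: [3.138, 0.0, 1.689]
ft_force: [-0.8, -0.5, -0.2]
opening: 0.753
grip_force: 0.0
```

```bash
python3 plan.py 430.4,-59.6,270,82.5,45 430.4,-59.6,130,82.5
```

```text
at [629.1 157.5 267.4] 96.76 op 71.6 grip 0.0 t 15.28 tilt [3.138 0.   ]
  2 x turn z 7.2
  6 x shift [-40.3, -28.0, -0.4] -> [430.5 -59.8 269.8]
  3 x shift [0.1, -0.0, 46.6] -> [430.5 -59.5 130. ]
```

Emit:
jog_arm(motion=[[0, 0, 7.2, 0, 0, 0, 72], [0, 0, 7.1, 0, 0, 0, 72], [0, 0, 0, -40.3, -28, -0.5, 72], [0, 0, 0, -40.3, -28, -0.5, 72], [0, 0, 0, -40.3, -28, -0.5, 72], [0, 0, 0, -40.3, -28, -0.5, 72], [0, 0, 0, -40.3, -28, 0, 72], [0, 0, 0, -40.3, -28, 0, 72], [0, 0, 0, 0, 0, 0, 72], [0, 0, 0, 0, 0, 0, 72]])

```text
t: 16.52
eef_pos: [431.1, -60.2, 266.2]
tcp_rot: [3.14, 0.0, 1.438]
ft_force: [0.0, 0.7, -0.3]
opening: 0.76
grip_force: 0.0
```

```bash
python3 plan.py 430.4,-59.6,130,82.5
```

```text
at [431.1 -60.2 266.2] 82.42 op 72.3 grip 0.0 t 16.52 tilt [3.14 0.  ]
  3 x shift [0.2, -0.3, 45.4] -> [430.3 -59.5 130. ]
```

Emit:
jog_arm(motion=[[0, 0, 0, 0.3, -0.3, 40, 72], [0, 0, 0, 0, 0, 45, 72], [0, 0, 0, 0, 0, 35, 72], [0, 0, 0, 0, 0, 16, 72], [0, 0, 0, 0, 0, 0, 72], [0, 0, 0, 0, 0, 0, 30], [0, 0, 0, 0, 0, 0, 30], [0, 0, 0, 0, 0, 0, 30], [0, 0, 0, 0, 0, 0, 30], [0, 0, 0, 0, 0, 0, 30]])

```text
t: 17.77
eef_pos: [430.6, -60.0, 129.7]
tcp_rot: [3.141, 0.0, 1.439]
ft_force: [0.8, 0.7, 7.0]
opening: 0.475
grip_force: 30.0
```

Emit:
jog_arm(motion=[[0, 0, 0, 0, 0, -20, 30], [0, 0, 0, 0, 0, -45, 30], [0, 0, 0, 0, 0, -45, 30], [0, 0, 0, 0, 0, -26, 30], [0, 0, 0, 0, 0, 0, 30]])

```text
t: 18.4
eef_pos: [430.6, -60.0, 266.7]
tcp_rot: [3.138, 0.001, 1.439]
ft_force: [-0.6, 0.6, -0.6]
opening: 0.481
grip_force: 30.0
```

```bash
python3 plan.py 616.6,-203.7,270,82.5,40
```

```text
at [430.6 -60.  266.7] 82.45 op 45.7 grip 30.0 t 18.4 tilt [3.138e+00 1.000e-03]
  6 x shift [-19.7, 33.9, -0.6] -> [ 616.7 -203.9  270.3]
```

Emit:
jog_arm(motion=[[0, 0, 0, -10, 18, -2, 30], [0, 0, 0, -22, 38, 0, 30], [0, 0, 0, -22, 38, 0, 30], [0, 0, 0, -22, 38, 0, 30], [0, 0, 0, -22, 38, 0, 30], [0, 0, 0, -15, 25, 0, 30], [0, 0, 0, -5, 8.4, 0, 30], [0, 0, 0, 0, 0, 0, 30], [0, 0, 0, 0, 0, 0, 30]])

```text
t: 19.52
eef_pos: [615.8, -202.9, 267.0]
tcp_rot: [-3.141, -0.0, 1.44]
ft_force: [0.1, -0.1, -0.7]
opening: 0.477
grip_force: 30.0
```

```bash
python3 held.py 35; python3 plan.py 616.6,-203.7,134,82.5
```

```text
scene 612 below tcp: lowest [131.2 129.9 128.1]
side 654 below tcp: lowest [130.8 129.2 128.2]
at [ 616.1 -203.   267.5] 82.48 op 45.3 grip 30.0 t 19.62 tilt [3.142 0.   ]
  3 x shift [-0.2, 0.2, 44.5] -> [ 616.6 -203.6  134. ]
```

Emit:
jog_arm(motion=[[0, 0, 0, -0.5, 0.5, 40, 30], [0, 0, 0, 0, 0, 45, 30], [0, 0, 0, 0, 0, 30, 30], [0, 0, 0, 0, 0, 12, 30], [0, 0, 0, 0, 0, 4, 30], [0, 0, 0, 0, 0, 2, 30], [0, 0, 0, 0, 0, 0, 30], [0, 0, 0, 0, 0, 0, 30]])

```text
t: 20.62
eef_pos: [617.2, -204.2, 135.0]
tcp_rot: [3.141, 0.0, 1.439]
ft_force: [0.0, 0.8, 0.1]
opening: 0.477
grip_force: 30.0
```

Emit:
jog_arm(motion=[[0, 0, 0, 0, 0, 1.5, 30], [0, 0, 0, 0, 0, 0, 30], [0, 0, 0, 0, 0, 0, 72], [0, 0, 0, 0, 0, 0, 72], [0, 0, 0, 0, 0, 0, 72], [0, 0, 0, 0, 0, -20, 72], [0, 0, 0, 0, 0, -45, 72], [0, 0, 0, 0, 0, -50, 72], [0, 0, 0, 0, 0, -30, 72], [0, 0, 0, 0, 0, 0, 72]])

```text
t: 21.88
eef_pos: [617.4, -204.3, 280.2]
tcp_rot: [3.137, 0.001, 1.439]
ft_force: [0.4, 0.3, 0.2]
opening: 0.755
grip_force: 0.0
```

```bash
python3 plan.py 442.3,62.1,275,67.9,50 442.3,62.1,126,67.9
```

```text
at [ 617.4 -204.3  280.2] 82.46 op 71.8 grip 0.0 t 21.88 tilt [3.137e+00 1.000e-03]
  2 x turn z 7.3
  6 x shift [30.1, -43.8, 0.9] -> [442.1  62.  274.8]
  3 x shift [0.1, 0.1, 49.6] -> [442.4  62.2 126. ]
```

Emit:
jog_arm(motion=[[0, 0, 7.3, 0, 0, 0, 80], [0, 0, 7.3, 0, 0, 0, 80], [0, 0, 0, 30.1, -43.8, 0.5, 80], [0, 0, 0, 30.1, -43.8, 0.5, 80], [0, 0, 0, 30.1, -43.8, 0.5, 80], [0, 0, 0, 30.1, -43.8, 0.5, 80], [0, 0, 0, 30.1, -43.8, 0.5, 80], [0, 0, 0, 30.1, -43.8, 0.5, 80], [0, 0, 0, 0, 0, 0, 80], [0, 0, 0, 0, 0, 0, 80]])

```text
t: 23.12
eef_pos: [441.9, 62.1, 274.3]
tcp_rot: [-3.141, 0.0, 1.185]
ft_force: [-0.1, 0.1, 0.0]
opening: 0.841
grip_force: 0.0
```

```bash
python3 plan.py 442.3,62.1,126,67.9
```

```text
at [441.9  62.1 274.3] 67.9 op 80.0 grip 0.0 t 23.12 tilt [-3.141  0.   ]
  3 x shift [0.1, 0.1, 49.4] -> [442.3  62.2 126.1]
```

Emit:
jog_arm(motion=[[0, 0, 0, 0, 0, 40, 80], [0, 0, 0, 0, 0, 45, 80], [0, 0, 0, 0, 0, 40, 80], [0, 0, 0, 0, 0, 23, 80], [0, 0, 0, 0, 0, 0, 80], [0, 0, 0, 0, 0, 0, 30], [0, 0, 0, 0, 0, 0, 30], [0, 0, 0, 0, 0, 0, 30], [0, 0, 0, 0, 0, 0, 30], [0, 0, 0, 0, 0, 0, 30]])

```text
t: 24.38
eef_pos: [441.9, 62.2, 127.2]
tcp_rot: [3.141, -0.0, 1.184]
ft_force: [-0.2, 0.2, 7.2]
opening: 0.523
grip_force: 30.0
```

Emit:
jog_arm(motion=[[0, 0, 0, 0, 0, -20, 30], [0, 0, 0, 0, 0, -45, 30], [0, 0, 0, 0, 0, -45, 30], [0, 0, 0, 0, 0, -42, 30], [0, 0, 0, 0, 0, 0, 30], [0, 0, -7.3, 0, 0, 0, 30], [0, 0, -7.3, 0, 0, 0, 30], [0, 0, 0, 0, 0, 0, 30]])

```text
t: 25.38
eef_pos: [441.3, 62.2, 277.8]
tcp_rot: [-3.14, 0.0, 1.438]
ft_force: [-0.0, -0.1, -0.4]
opening: 0.528
grip_force: 30.0
```

```bash
python3 plan.py 606.7,-279,275,82.5,40
```

```text
at [441.3  62.2 277.8] 82.41 op 50.2 grip 30.0 t 25.38 tilt [-3.14  0.  ]
  8 x shift [-39.5, 26.1, 0.4] -> [ 606.5 -278.6  274.6]
```

Emit:
jog_arm(motion=[[0, 0, 0, -20, 13, 0, 30], [0, 0, 0, -44, 29, 0, 30], [0, 0, 0, -44, 29, 0, 30], [0, 0, 0, -44, 29, 0, 30], [0, 0, 0, -44, 29, 0, 30], [0, 0, 0, -44, 29, 0, 30], [0, 0, 0, -40, 27, 0, 30], [0, 0, 0, -26, 17.5, 0, 30], [0, 0, 0, -10, 6.5, 0, 30], [0, 0, 0, 0, 0, 0, 30]])

```text
t: 26.62
eef_pos: [607.1, -278.3, 277.9]
tcp_rot: [-3.14, -0.001, 1.437]
ft_force: [-0.1, 0.1, -1.1]
opening: 0.523
grip_force: 30.0
```

```bash
python3 held.py 40; python3 plan.py 606.7,-279,131,82.5
```

```text
scene 686 below tcp: lowest [128.  125.2 124. ]
side 712 below tcp: lowest [127.5 126.3 124.5]
at [ 607.  -277.4  278.6] 82.45 op 49.9 grip 30.0 t 26.73 tilt [-3.141 -0.   ]
  3 x shift [-0.5, -0.0, 49.2] -> [ 606.8 -278.9  131. ]
```

Emit:
jog_arm(motion=[[0, 0, 0, 0, 0, 40, 30], [0, 0, 0, 0, 0, 45, 30], [0, 0, 0, 0, 0, 40, 30], [0, 0, 0, 0, 0, 16, 30], [0, 0, 0, 0, 0, 4, 30], [0, 0, 0, 0, 0, 1, 30], [0, 0, 0, 0, 0, 0, 30], [0, 0, 0, 0, 0, 0, 30]])

```text
t: 27.72
eef_pos: [607.6, -278.6, 133.7]
tcp_rot: [3.14, 0.001, 1.439]
ft_force: [-0.2, -0.3, -1.4]
opening: 0.525
grip_force: 30.0
```

Emit:
jog_arm(motion=[[0, 0, 0, 0, 0, 3, 30], [0, 0, 0, 0, 0, 0, 30], [0, 0, 0, 0, 0, 0, 74], [0, 0, 0, 0, 0, 0, 74], [0, 0, 0, 0, 0, 0, 74], [0, 0, 0, 0, 0, -20, 74], [0, 0, 0, 0, 0, -45, 74], [0, 0, 0, 0, 0, -50, 74], [0, 0, 0, 0, 0, -30, 74], [0, 0, 0, 0, 0, 0, 74]])

```text
t: 28.98
eef_pos: [607.8, -278.7, 278.7]
tcp_rot: [3.136, 0.002, 1.439]
ft_force: [-1.0, 0.0, -1.0]
opening: 0.779
grip_force: 0.0
```

```bash
python3 plan.py 414,184.7,270,91.7,50 414,184.7,112,91.7
```

```text
at [ 607.8 -278.7  278.7] 82.46 op 74.1 grip 0.0 t 28.98 tilt [3.136e+00 2.000e-03]
  1 x turn z -9.2
  10 x shift [46.9, -18.0, 0.9] -> [414.2 184.9 269.7]
  4 x shift [-0.1, -0.1, 39.4] -> [413.8 184.5 112.1]
```

Emit:
jog_arm(motion=[[0, 0, -9.2, 0, 0, 0, 76], [0, 0, 0, 50, -19.2, 1, 76], [0, 0, 0, 52, -20, 1, 76], [0, 0, 0, 52, -20, 1, 76], [0, 0, 0, 52, -20, 1, 76], [0, 0, 0, 52, -20, 1, 76], [0, 0, 0, 52, -20, 1, 76], [0, 0, 0, 52, -20, 1, 76], [0, 0, 0, 52, -20, 1, 76], [0, 0, 0, 55, -21, 1, 76]])

```text
t: 30.22
eef_pos: [412.5, 186.4, 265.5]
tcp_rot: [-3.141, 0.0, 1.599]
ft_force: [0.0, 1.5, 0.1]
opening: 0.8
grip_force: 0.0
```

Emit:
jog_arm(motion=[[0, 0, 0, 0, 0, 0, 76], [0, 0, 0, 0, 0, 0, 76], [0, 0, 0, 0, 0, 0, 76]])

```text
t: 30.6
eef_pos: [414.1, 184.1, 265.6]
tcp_rot: [-3.141, 0.0, 1.598]
ft_force: [-0.3, 0.6, 0.5]
opening: 0.8
grip_force: 0.0
```

```bash
python3 plan.py 414,184.7,117,91.7
```

```text
at [414.1 184.1 265.6] 91.56 op 76.1 grip 0.0 t 30.6 tilt [-3.141  0.   ]
  3 x shift [0.2, -0.0, 49.5] -> [414.1 184.7 117.1]
```

Emit:
jog_arm(motion=[[0, 0, 0, 0.5, 0, 40, 76], [0, 0, 0, 0, 0, 45, 76], [0, 0, 0, 0, 0, 40, 76], [0, 0, 0, 0, 0, 18, 76], [0, 0, 0, 0, 0, 4, 76], [0, 0, 0, 0, 0, 0, 76], [0, 0, 0, 0, 0, 0, 76]])

```text
t: 31.48
eef_pos: [414.1, 185.4, 119.5]
tcp_rot: [3.14, -0.0, 1.599]
ft_force: [1.0, 0.4, 0.3]
opening: 0.798
grip_force: 0.0
```

Emit:
jog_arm(motion=[[0, 0, 0, 0, 0, 0, 30], [0, 0, 0, 0, 0, 0, 30], [0, 0, 0, 0, 0, 0, 30], [0, 0, 0, 0, 0, 0, 30], [0, 0, 0, 0, 0, 0, 30], [0, 0, 0, 0, 0, 0, 30]])

```text
t: 32.22
eef_pos: [413.7, 185.6, 118.8]
tcp_rot: [3.141, 0.0, 1.6]
ft_force: [-0.9, 0.3, 5.8]
opening: 0.511
grip_force: 30.0
```

Emit:
jog_arm(motion=[[0, 0, 0, 0, 0, -20, 30], [0, 0, 0, 0, 0, -45, 30], [0, 0, 0, 0, 0, -45, 30], [0, 0, 0, 0, 0, -42, 30], [0, 0, 0, 0, 0, 0, 30], [0, 0, 9.2, 0, 0, 0, 30], [0, 0, 0, 0, 0, 0, 30], [0, 0, 0, 0, 0, 0, 30]])

```text
t: 33.22
eef_pos: [413.5, 185.5, 269.9]
tcp_rot: [-3.14, 0.001, 1.442]
ft_force: [-0.6, 0.1, -0.8]
opening: 0.511
grip_force: 30.0
```

```bash
python3 held.py 30; python3 plan.py 626.9,-125.4,270,82.5,40
```

```text
scene 412 below tcp: lowest [120.7 119.1 117.8]
side 1356 below tcp: lowest [120.  118.  116.8]
at [413.6 185.6 270.2] 82.58 op 48.2 grip 30.0 t 33.33 tilt [-3.141  0.   ]
  8 x shift [-35.1, 31.5, 0.0] -> [ 627.2 -125.4  270.2]
```

Emit:
jog_arm(motion=[[0, 0, 0, -20, 18, 0, 30], [0, 0, 0, -40, 36, 0, 30], [0, 0, 0, -40, 36, 0, 30], [0, 0, 0, -40, 36, 0, 30], [0, 0, 0, -40, 36, 0, 30], [0, 0, 0, -40, 36, 0, 30], [0, 0, 0, -35, 31, 0, 30], [0, 0, 0, -20, 18, 0, 30], [0, 0, 0, -6, 5, 0, 30], [0, 0, 0, 0, 0, 0, 30]])

```text
t: 34.58
eef_pos: [626.2, -125.7, 270.3]
tcp_rot: [-3.141, -0.0, 1.44]
ft_force: [-0.3, -1.2, -1.5]
opening: 0.512
grip_force: 30.0
```

```bash
cat > handle.py <<'E'
from h import *
s=env.state();c=np.array(s["eef_pos"])
for n in("scene","side"):
    r=shot(n);cv2.imwrite(f"pics/{n}2.png",r["color"][...,::-1])
    W=world(r).reshape(-1,3);W=W[~np.isnan(W[:,0])]
    d=W[:,:2]-c[:2];h=np.hypot(*d.T)
    p=W[(h>35)&(h<72)&(d[:,0]<-25)&(W[:,2]>c[2]-118.8+18)&(W[:,2]<c[2]-118.8+37)]
    print(n,len(p),p.mean(0).round(1) if len(p) else "",np.arctan2(*-(p.mean(0)-c)[1::-1]).round(3) if len(p) else "")
E
python3 handle.py; python3 plan.py 626.9,-125.4,122.5,82.5,50
```

```text
scene 0  
side 126 [ 573.8 -117.   178.9] -0.165
at [ 626.1 -125.   270.7] 82.52 op 48.4 grip 30.0 t 34.67 tilt [-3.141 -0.   ]
  3 x shift [-0.1, 0.3, 49.4] -> [ 627.  -125.5  122.5]
```

View pics/side2.png

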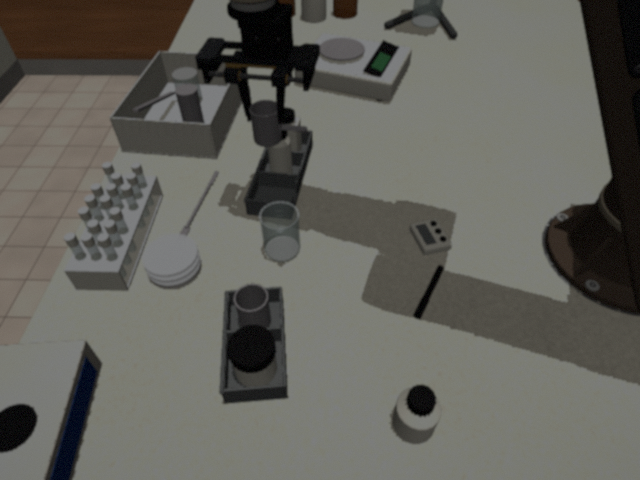

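Caddy2 holds the jar (250,350) and steel beaker (250,305). The dipper (265,122) is held upright above the notched bay, with its handle pointing to the robot near (297,137) and nearly in line with the caddy. I'll lower it now.

Emit:
jog_arm(motion=[[0, 0, 0, 0, 0.3, 40, 30], [0, 0, 0, 0, 0, 45, 30], [0, 0, 0, 0, 0, 30, 30], [0, 0, 0, 0, 0, 16, 30], [0, 0, 0, 0, 0, 8, 30], [0, 0, 0, 0, 0, 6, 30], [0, 0, 0, 0, 0, 0, 30], [0, 0, 0, 0, 0, 0, 30]])

```text
t: 35.67
eef_pos: [627.1, -126.2, 126.4]
tcp_rot: [3.141, 0.0, 1.439]
ft_force: [-0.6, -0.4, -1.3]
opening: 0.507
grip_force: 30.0
```

Emit:
jog_arm(motion=[[0, 0, 0, 0, 0, 2, 30], [0, 0, 0, 0, 0, 2, 30], [0, 0, 0, 0, 0, 0, 30], [0, 0, 0, 0, 0, 0, 74], [0, 0, 0, 0, 0, 0, 74], [0, 0, 0, 0, 0, 0, 74], [0, 0, 0, 0, 0, -20, 74], [0, 0, 0, 0, 0, -45, 74], [0, 0, 0, 0, 0, -50, 74], [0, 0, 0, 0, 0, -40, 74]])

```text
t: 36.92
eef_pos: [626.9, -126.1, 278.8]
tcp_rot: [3.14, 0.0, 1.439]
ft_force: [0.1, -0.4, 0.2]
opening: 0.781
grip_force: 0.0
```

Emit:
jog_arm(motion=[[0, 0, 0, 0, -50, 0, 74], [0, 0, 0, 0, -50, 0, 74], [0, 0, 0, 0, -50, 0, 74], [0, 0, 0, -50, 0, 0, 74], [0, 0, 0, -50, 0, 0, 74], [0, 0, 0, -50, 0, 0, 74], [0, 0, 0, -50, 0, 0, 74], [0, 0, 0, -50, 0, 0, 74], [0, 0, 0, 0, 0, 0, 74]])

```text
t: 38.05
eef_pos: [444.6, -357.0, 276.4]
tcp_rot: [3.141, 0.0, 1.436]
ft_force: [-0.5, 0.8, -0.5]
opening: 0.778
grip_force: 0.0
```

```bash
cat > final.py <<'E'
import fit
from h import *
for n in("scene","side"):
    r=shot(n);cv2.imwrite(f"pics/{n}3.png",r["color"][...,::-1]);fit.C[n]=world(r)
cads={"3":(617,-200.7,-.131),"2":(623,202.8,.121)}
for t,c,r,z0,z1,k,b in[("jar",(618.5,239.5),32.5,54,72,"2",37),("steel",(628.6,157.1),25,45,69,"2",-46),("tall",(616.6,-203.7),23,45,89,"3",-3),
  ("square(circ cap)",(606.7,-279),18,93,106,"3",-79),("dipper",(626.9,-125.4),25,45,63,"3",76),("short",(393.4,311.4),29,10,50,0,0),("glass",(599.4,1.5),33,10,86,0,0)]:
    f=fit.circ(np.array(c,float),r,z0,z1);top=fit.pts(c,r,z0,z1+15)[:,2]
    o=""
    if k and f is not None:
        X,Y,a=cads[k];d=f[0]-[X,Y];o=("caddy err",round(d[0]*np.cos(a)+d[1]*np.sin(a),1),round(-d[0]*np.sin(a)+d[1]*np.cos(a)-b,1))
    print(t,f,"top",np.percentile(top,99).round(1) if len(top) else "",o)
E
python3 final.py; python3 plan.py
```

```text
jar (array([617.6, 239.4]), 619, np.float64(0.82)) top 76.4 ('caddy err', np.float64(-0.9), np.float64(-0.0))
steel (array([629. , 158.4]), 999, np.float64(1.47)) top 72.4 ('caddy err', np.float64(0.6), np.float64(1.2))
tall (array([ 616.7, -203.7]), 849, np.float64(0.75)) top 103.5 ('caddy err', np.float64(0.1), np.float64(-0.0))
square(circ cap) (array([ 607.2, -278.6]), 225, np.float64(0.84)) top 110.4 ('caddy err', np.float64(0.5), np.float64(0.5))
dipper (array([ 627.2, -126.5]), 704, np.float64(1.48)) top 66.0 ('caddy err', np.float64(0.4), np.float64(-1.1))
short (array([393.4, 311.4]), 898, np.float64(0.52)) top 63.8 
glass (array([599.4,   1.5]), 3196, np.float64(1.44)) top 89.2 
at [ 445.1 -354.3  276.5] 82.4 op 74.3 grip 0.0 t 38.15 tilt [-3.141 -0.   ]
```

View pics/scene3.png

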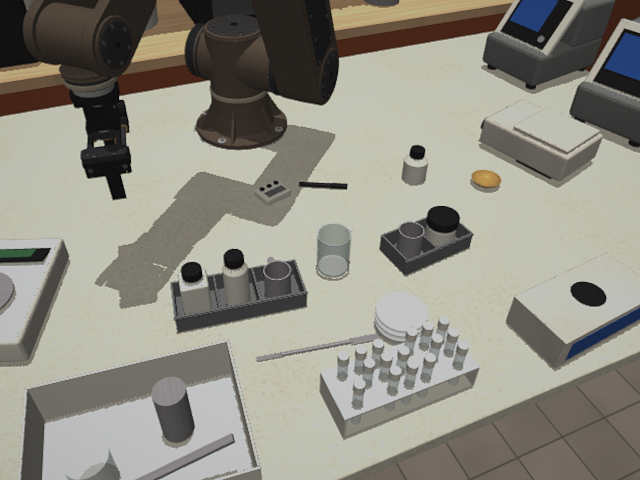

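View pics/side3.png

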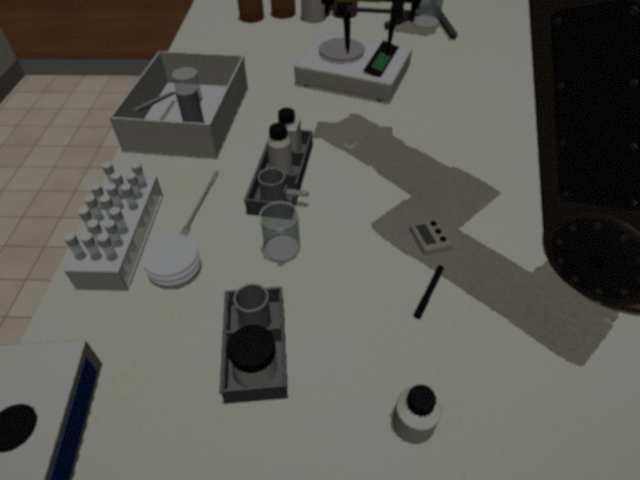

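The scene view shows the square bottle (195,287), tall bottle (236,275) and dipper (278,278) in caddy3, and the steel beaker (410,238) and jar (442,225) in caddy2, all upright. In the side view the dipper's handle comes out through the notch at (298,193). The short bottle (417,408) and glass beaker (280,235) haven't moved. All five sit within 2 mm of their bay centres, and the arm is clear, so I'm handing in.

```bash
python3 -c "
from cell import env
print(env.job_done())"
```

```text
the job is handed in; nothing more can be done
None
```

Both kits are made up and the job is handed in (about 38 s of the 120 s used): all five items measured upright within about 2 mm of their bay centres, the dipper's handle is out through the notch, and the short bottle and glass beaker did not move; the hand-in call returned no verdict.

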